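# Unlock the sample rocker and park its lock pin

## Robot

A 6-joint arm with a two-finger parallel gripper is mounted at the origin on the work surface. World frame = base frame: x ahead of the robot, y to its left, z up, the work surface at z = 0. Lengths are in m, angles in rad, forces in N, time in s.
With the tool pointing down it reaches from about 0.425 to 0.95 m from the base axis. Payload 3.5 kg.
Tool frame: the origin (TCP) lies on the centre line of the jaws, within the pads' length; the fingertips stand 17 mm ahead of it and the grasp point (between the pads) lies 2 mm behind it; z points along the fingers, y is the line along which they close (so a half turn about z gives the same grasp; the last joint's range is limited). The gripper opens to 85 mm and grips with 20 to 120 N. Pads are 22 mm wide; open, the fingers measure 114 mm over their backs; the gripper's body (76 mm by 85 mm) begins 54 mm behind the grasp point. The pads swing forward as they close: fully open they stand 13 mm farther back than shut.
Start: joints at [-1.464, 0.286, 1.577, -0, 1.279, -0.15], TCP at [0.171, -0.653, 0.248] pointing down, gripper open.
Joint ranges: [-2.77, 2.77], [-0.9, 2.22], [0.21, 2.48], [-1.53, 4.67], [0.24, 2.81], [-2.84, 2.84]. Speed limits (rad/s): [2.79, 2.79, 3.14, 3.14, 3.14, 3.14].

## Interface

Orientations are given as a unit quaternion [x, y, z, w].
In Python, from plant import ctrl gives the robot as it stands. The module is installed in compiled form; this text tells all that it offers.
- The arm moves only by the tool drive_tool, never from a script. Its argument "moves" is a list of rows, each a list of 3 entries, a list of its own where there are three numbers: the turn, a rotation vector about the tool's x, y, z in rad, then the shift along the tool's x, y, z in m, then the finger opening in m, from 0 to 0.0854. A call has 1 to 5 rows; each row shifts and turns the commanded pose from where the row before left it, along the tool's axes as they then stand; what a row does not reach is not made up. A row lasts 1/8 s, in which the tool goes at most 62.5 mm and 10.7 degrees, less where a joint would pass 70% of its speed; a pose out of reach is approached as far as the arm can. A call with a gripper value outside its range is refused whole. The fingers move at their own pace and stop on an object; "grip_force" is the grip in N (left out, the last holds). Time passes only in rows, so rows that do not move let the fingers close. It gives the time, the measured TCP pose, the force, the opening and the grip force at its end, in the units of the state.
- ctrl.get_state(): the state, without advancing time (a new reading comes with each control period).
- ctrl.read_camera(name): name is "scene" or "side" or "wrist"; returns a dict with "image" (384x512x3 uint8, red, green, blue), "fx", "fy", "cx", "cy" (pixels), "R" (3x3) and "t" (3): a world point X has camera coordinates R X + t. Camera axes: x right, y down, z forward; pixel columns grow to the right and rows downward; lengths in m; the calibration is good to about 2 mm. A picture is of the moment at which its call begins. There is no depth.
- ctrl.sign_off(): hands the job in; it is judged then, once.
The state is a dict: "time": time; "qpos": joint angles; "dq": joint speeds; "joint_efforts": joint torques, N m; "eef_pos": TCP position; "tcp_rot": TCP orientation; "contact_force": force on the tool from outside, world axes, zero at the start; "wrist_torque": the same for the moment, N m; "opening": opening from 0.0 (shut) to 1.0 (fully open); "finger_force": force on a finger pad.
Only numpy, scipy, OpenCV 4.12 (cv2) and the standard library are available. Lean on these libraries where they do the work, as an engineer would, in place of code of your own. Each camera call takes 0.05 s, during which the arm holds its last target. There are 200 camera calls.

## Task

Get the sample rocker ready to run: pull its transport lock pin all the way out, lay the pin down on the black rubber mat and let go of it so you can take it again by the shank. Then park it in the aluminium rest on the bench, lying level, with its square head down inside the walled pocket and its shank down in the notch, and let go. Leave the measuring cylinder, the sprayer and the jar where they stand.

Things in the scene. Friction and masses are not known exactly. Their poses are not given: they have to be found in the camera images.
- pin: Lock pin 135 mm long: round steel shank, 16 mm thick, 90 mm long; white plastic square head 28 x 28 mm, 45 mm long. Origin on its axis at the head's inner face (where the shank begins); +x along the shank to the tip at x = 0.090, head to x = -0.045. 0.18 kg, balances at about x = 0.03. Starts level in the rocker's bore, only the head outside, two faces of the head upright.
- pin_tip (a point): Tip of the shank, on the pin's axis.
- rocker: Sample rocker, fixed: grey base plate 330 x 260 mm, white housing, two steel lugs 50 mm wide and 98 mm high, aluminium platform above (top 120 mm high, from x = 0.022 on; bottles from x = 0.13 on, up to 200 mm high; it may rock a little with the pin out). Origin on the bench under the bore's outer mouth; +x is the way the pin was pushed in (pull it to -x); z up.
- rocker_bore (a point): Outer mouth of the bore, on its axis, 75 mm above the bench. Bore 18 mm wide, along the rocker's x, through two lugs, from x = 0 to x = 0.060. The head stands out in front of it, from x = -0.046 to -0.001.
- mat: Black rubber mat, 150 (x) x 180 (y) x 4 mm, fixed; origin at the centre of its underside.
- rest: Aluminium parking rest, fixed, 170 x 90 x 8 mm base plate with a walled pocket for the head at one end and an upright notched plate for the shank at the other. Origin on the bench under rest_seat; +x is the way the parked pin's tip points (pocket to notch), z up. Between pocket and notch plate (x = 0.009 to 0.066) it is open down to the base plate, for fingers on the shank.
- rest_seat (a point): Where the pin's origin lies when parked: on the parked pin's axis, 70 mm above the bench. Head pocket, open at the top: inside x = -0.051 to 0.005, y = +-0.020, floor 56 mm above the bench; back and side walls 6 mm thick, 96 mm high (rising 12 mm over the head: no room for fingers beside it); side walls end at x = 0; in front only a 4 mm high lip.
- rest_notch (a point): Middle of the notch in its upright plate, on the parked pin's axis, 70 mm above the bench, 72 mm from rest_seat along +x. Plate 12 mm thick; notch 22 mm wide, its bottom 62 mm above the bench, flared mouth up to about 90 mm high.
- cylinder: Bystander: clear plastic measuring cylinder, 56 mm wide, 230 mm tall, on a 90 mm foot; origin at the centre of its underside.
- sprayer: Bystander: black pump sprayer, 84 mm wide, 182 mm tall, with a white plunger; origin at the centre of its underside.
- jar: Bystander: white screw-top jar, 72 mm wide, 75 mm tall; origin at the centre of its underside.
Mind the look-alikes: they are no part of the job. Of the things that look like the mat, the middle-sized one is meant.

How it is judged:
By the outcome, as a careful person would: the job done as asked, in the order asked, and still so for the second after the job is handed in, with the robot touching nothing.
It also fails if it takes over 53 s, if anything falls off the work surface, if the arm or the gripper's body presses on something with over 40 N, if the wrist force passes 120 N, or if a joint passes its speed limit or range.

## Working session

There is one attempt and no reset: what is moved stays moved. The work goes in short steps, Python scripts to look and compute and a tool call to move; the robot and the scene stay as the last step left them, time stands still between calls to the robot, and variables do not carry over. Pictures are saved under pics/ and viewed, at most 12 in all, crops included, and the job is handed in when it is done.

Besides the shell and the picture viewer there is one more tool, called after "Emit:" as name(argument=value, ...), one argument or row to a line, values as JSON. drive_tool: Moves the arm, as the interface text tells. Its arguments: {"type":"object","properties":{"moves":{"type":"array","items":{"type":"array"}},"grip_force":{"type":"number"}},"required":["moves"]}

```bash
mkdir -p pics
cat > h.py <<'E'
import numpy as np, cv2
from plant import ctrl
from scipy.spatial.transform import Rotation as Rn
def cam(n,save=None):
    c=ctrl.read_camera(n)
    if save: cv2.imwrite('pics/'+save,c['image'][:,:,::-1])
    return c
def ray(c,u,v):
    R=np.array(c['R']);t=np.array(c['t'])
    return -R.T@t, R.T@np.array([(u-c['cx'])/c['fx'],(v-c['cy'])/c['fy'],1.])
def onz(c,u,v,z):
    o,d=ray(c,u,v); return o+d*(z-o[2])/d[2]
def proj(c,X):
    p=np.array(c['R'])@np.array(X)+np.array(c['t']); return np.array([c['fx']*p[0]/p[2]+c['cx'],c['fy']*p[1]/p[2]+c['cy']])
def tri(c1,p1,c2,p2):
    o1,d1=ray(c1,*p1);o2,d2=ray(c2,*p2)
    s=np.linalg.lstsq(np.c_[d1,-d2],o2-o1,rcond=None)[0]
    a=o1+d1*s[0];b=o2+d2*s[1]; return (a+b)/2,np.linalg.norm(a-b)
E
python3 - <<'E'
from h import *
import pickle
cs={n:cam(n) for n in("scene","side","wrist")}
pickle.dump(cs,open('c0.pkl','wb'))
for n in("scene","side"): cv2.imwrite(f'pics/{n}0.png',cv2.resize(cs[n]['image'][:,:,::-1],(800,600),interpolation=cv2.INTER_CUBIC)); print(n,ray(cs[n],256,192))
print(ctrl.get_state())
E
```

```text
scene (array([0.87955183, 0.47182875, 1.15477513]), array([-0.31567772, -0.43016915, -0.84593832]))
side (array([-0.08373995,  0.48711171,  0.77307097]), array([ 0.54279137, -0.51807019, -0.66115093]))
{'time': 0.15, 'qpos': array([-1.46399658e+00,  2.87005601e-01,  1.57782521e+00, -1.12915889e-05,
        1.27861410e+00, -1.49993668e-01]), 'dq': array([ 0.00157443, -0.00284838, -0.00397772,  0.00106199, -0.00127483,
       -0.00070421]), 'joint_efforts': array([ 1.98537688e-03, -4.06601501e+01, -2.93139589e+01, -6.23638562e-05,
        3.94497460e-03,  1.34917715e-05]), 'eef_pos': array([ 0.17141569, -0.65237901,  0.24724435]), 'tcp_rot': array([ 9.91767827e-01,  1.28045775e-01,  1.45962452e-05, -9.26028402e-04]), 'contact_force': array([ 0.86284308, -0.0302659 , -0.10543142]), 'wrist_torque': array([0.02747171, 0.01174045, 0.00704177]), 'finger_force': 0.0, 'opening': 0.9999971844673469}
```

View pics/scene0.png

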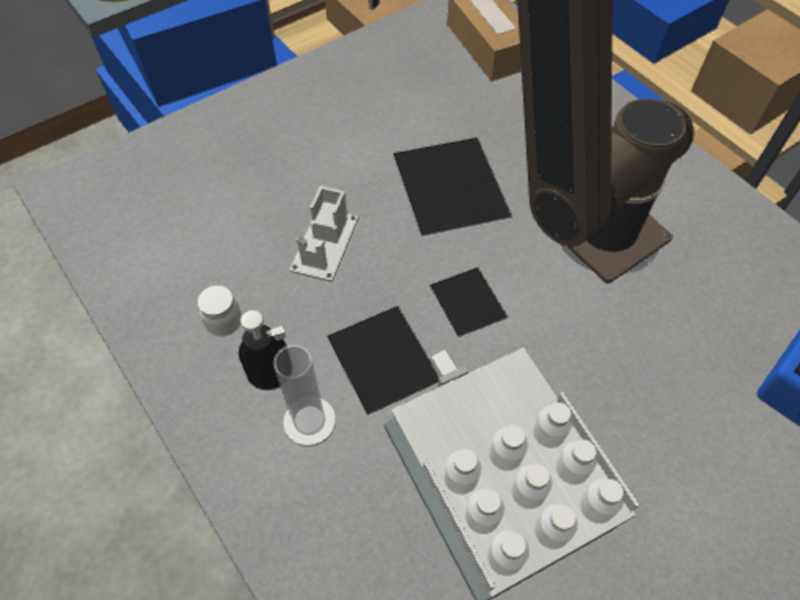

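View pics/side0.png

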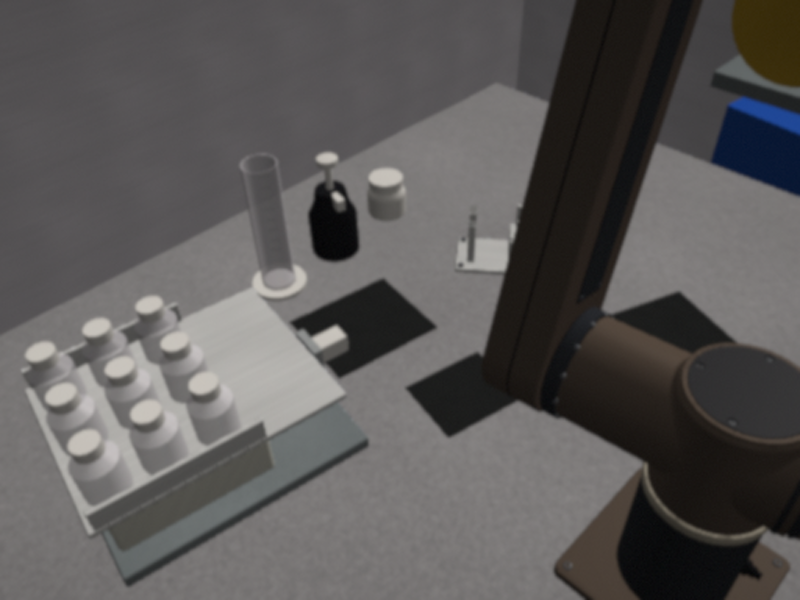

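The scene shows three black mats at (452,186), (469,301) and (384,360). The pin head is the white block at (444,364), in front of the rocker platform. The rest is at (325,235), with its pocket at (328,212) and its notch plate at (312,250). The jar, sprayer and cylinder are at (218,310), (263,350) and (305,400). In the side view the head is at (330,343). Nothing else resembles the head: the bottle caps sit up on the platform, and the plunger and jar lid are round.

Run:
```python
from h import *
import pickle
np.set_printoptions(precision=4,suppress=True)
cs=pickle.load(open('c0.pkl','rb'));s=cs['scene'];d=cs['side'];k=1.5625
g=s['image'].max(2)
m=(g<50).astype(np.uint8)
for c in cv2.findContours(m,0,2)[0]:
    if cv2.contourArea(c)<600: continue
    r=cv2.minAreaRect(c)
    if r[0][0]>335 : continue
    P=np.array([onz(s,*p,.004)[:2] for p in c[:,0]],np.float32)*1000
    r=cv2.minAreaRect(P); print('dark',c.mean((0,1))*k,r)
f=lambda u,v,z:onz(s,u/k,v/k,z)
print('platform edge',f(393,412,.12),f(524,350,.12),f(634,514,.12))
print('head top', f(444,359,.089))
print('rest base',[f(*p,.008) for p in((291,270),(333,278),(358,216))])
print('rest pocket top',[f(*p,.096) for p in((317,187),(347,193))])
for nm,p in dict(jar=(216,297,.075),cyl=(309,421,.004),spr=(252,319,.182)).items(): print(nm,f(*p))
# crops
a=cv2.resize(s['image'][205:255,250:320],(784,560),interpolation=cv2.INTER_CUBIC)
b=cv2.resize(s['image'][115:182,182:234],(466,600),interpolation=cv2.INTER_CUBIC)
cc=np.zeros((600,800,3),np.uint8); A=cv2.resize(a,(420,300));cc[:300,:420]=A
B=cv2.resize(d['image'][195:245,180:240],(420,300),interpolation=cv2.INTER_CUBIC);cc[300:,:420]=B
cc[:490,420:]=cv2.resize(b,(380,490)); cv2.imwrite('pics/crop1.png',cc[:,:,::-1])
```

```text
dark [261.7877 355.0322] ((731.1150512695312, -166.5869140625), (126.2750015258789, 79.71920013427734), 52.869300842285156)
dark [380.0511 359.5421] ((550.0955810546875, -31.950279235839844), (174.939208984375, 143.84918212890625), 80.58688354492188)
dark [466.639  301.0306] ((344.4161071777344, -36.027244567871094), (123.90686798095703, 101.30736541748047), 77.45624542236328)
dark [452.6085 186.0666] ((186.30960083007812, -291.3705139160156), (233.42767333984375, 192.71609497070312), 68.52261352539062)
platform edge [0.6263 0.1089 0.12  ] [0.3838 0.1481 0.12  ] [0.4346 0.4499 0.12  ]
head top [0.4914 0.0705 0.089 ]
rest base [array([ 0.5848, -0.2953,  0.008 ]), array([ 0.5281, -0.2304,  0.008 ]), array([ 0.4002, -0.3305,  0.008 ])]
rest pocket top [array([ 0.4613, -0.3772,  0.096 ]), array([ 0.4218, -0.3295,  0.096 ])]
jar [ 0.7432 -0.2794  0.075 ]
cyl [ 0.7263 -0.005   0.004 ]
spr [ 0.7302 -0.1338  0.182 ]
```

View pics/crop1.png

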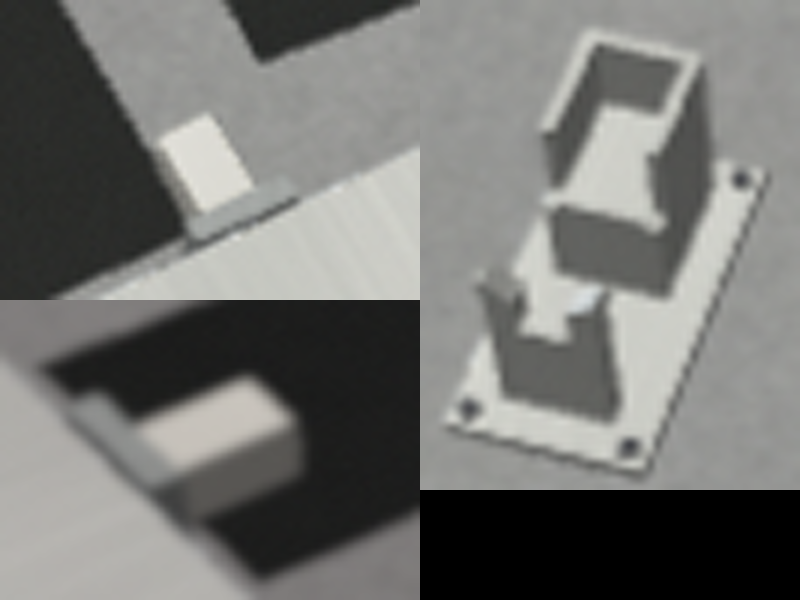

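The crops confirm that the head is a white block against the grey lug. They also show the pocket (open at the top right) and the V-notched plate at the lower left of the rest. The mat of middle size (about 175x144 mm as measured) is the one at (384,360), centred near (0.550, -0.032).

```bash
cat >> h.py <<'E'
np.set_printoptions(precision=4,suppress=True)
def togo(xyz,yaw_deg,tilt_deg=0):
    "remaining move in tool axes; target tool down, tool x at yaw, then tilted about tool y"
    s=ctrl.get_state(); R0=Rn.from_quat(s['tcp_rot'])
    y=np.radians(yaw_deg); c,n=np.cos(y),np.sin(y)
    R1=Rn.from_matrix(np.array([[c,n,0],[n,-c,0],[0,0,-1]]))*Rn.from_euler('y',tilt_deg,degrees=True)
    print('t',s['time'],'at',s['eef_pos'],'turn',(R0.inv()*R1).as_rotvec(),'shift(tool)',R0.inv().apply(np.array(xyz)-s['eef_pos']),'shift(final axes)',R1.inv().apply(np.array(xyz)-s['eef_pos']),'F',s['contact_force'],'open',s['opening']*.0854)
E
python3 - <<'E'
from h import *
import pickle
cs=pickle.load(open('c0.pkl','rb'));s=cs['scene'];d=cs['side']
S=[(276.3,230),(285.3,223.7),(292.3,235.8),(283.3,240.8)]
P=[onz(s,*p,.089) for p in S];print('head scene',np.array(P),np.mean(P,0))
D=[(215.7,207.5),(222.6,215.8),(205.7,223.7),(199.3,216.3)]
P=[onz(d,*p,.089) for p in D];print('head side',np.array(P),np.mean(P,0))
for a,b in zip(S,D): print(tri(s,a,d,b))
print('rest base',[onz(s,*p,.008) for p in((185.4,173.4),(212.1,179.5),(229.6,138.5))])
print('pocket',[onz(s,*p,.096) for p in((205.3,118.8),(220.7,122.5),(198.8,133.5))])
togo((.48,.03,.2),80.6)
E
```

```text
head scene [[0.5088 0.0587 0.089 ]
 [0.4776 0.0579 0.089 ]
 [0.485  0.0975 0.089 ]
 [0.5133 0.0949 0.089 ]] [0.4962 0.0772 0.089 ]
head side [[0.5056 0.0473 0.089 ]
 [0.4754 0.0542 0.089 ]
 [0.4835 0.0945 0.089 ]
 [0.5104 0.0896 0.089 ]] [0.4937 0.0714 0.089 ]
(array([0.5063, 0.0523, 0.0871]), np.float64(0.010734003535765962))
(array([0.4764, 0.0554, 0.0875]), np.float64(0.003650055619339613))
(array([0.4842, 0.0956, 0.0879]), np.float64(0.002906562761834565))
(array([0.5118, 0.0914, 0.0869]), np.float64(0.0053632587511240875))
rest base [array([ 0.588 , -0.2949,  0.008 ]), array([ 0.5338, -0.2274,  0.008 ]), array([ 0.3995, -0.3287,  0.008 ])]
pocket [array([ 0.4533, -0.3758,  0.096 ]), array([ 0.423 , -0.3354,  0.096 ]), array([ 0.5009, -0.3379,  0.096 ])]
t 0.15 at [ 0.1714 -0.6524  0.2472] turn [-0.0015 -0.0013 -1.1499] shift(tool) [ 0.4718 -0.5815  0.0484] shift(final axes) [0.7236 0.193  0.0472] F [ 0.8628 -0.0303 -0.1054] open 0.08539975955351142
```

Emit:
drive_tool(
  moves=[
    [[0,0,-0.115],[0.06,-0.012,0],0.085],
    [[0,0,-0.115],[0.06,-0.012,0],0.085],
    [[0,0,-0.115],[0.06,-0.012,0],0.085],
    [[0,0,-0.115],[0.06,-0.012,0],0.085],
    [[0,0,-0.115],[0.06,-0.012,0],0.085],
  ],
  grip_force=100,
)

```text
time: 0.78
eef_pos: [0.4067, -0.4604, 0.2479]
tcp_rot: [0.914, 0.406, 0.0, -0.0]
contact_force: [0.0, -0.4, -0.5]
opening: 0.996
finger_force: 0.0
```

Emit:
drive_tool(
  moves=[
    [[0,0,-0.115],[0.06,-0.012,0],0.085],
    [[0,0,-0.115],[0.06,-0.012,0],0.085],
    [[0,0,-0.115],[0.06,-0.012,0],0.085],
    [[0,0,-0.115],[0.06,-0.012,0],0.085],
    [[0,0,-0.115],[0.06,-0.012,0],0.085],
  ],
)

```text
time: 1.4
eef_pos: [0.4981, -0.1726, 0.2481]
tcp_rot: [0.761, 0.648, 0.0, -0.0]
contact_force: [0.6, -0.4, -0.5]
opening: 0.996
finger_force: 0.0
```

Run:
```python
from h import *
togo((.487,.03,.22),80.6)
```

```text
t 1.4 at [ 0.4981 -0.1726  0.2481] turn [-0.0001 -0.0003  0.0039] shift(tool) [ 0.1982 -0.0433  0.0281] shift(final axes) [ 0.198  -0.0441  0.0281] F [ 0.5866 -0.3521 -0.4735] open 0.08508643155663015
```

Emit:
drive_tool(
  moves=[
    [[0,0,0.004],[0.05,-0.011,0.007],0.085],
    [[0,0,0],[0.05,-0.011,0.007],0.085],
    [[0,0,0],[0.05,-0.011,0.007],0.085],
    [[0,0,0],[0.048,-0.011,0.007],0.085],
    [[0,0,0],[0,0,0],0.085],
  ],
)

```text
time: 2.02
eef_pos: [0.4863, 0.0306, 0.2193]
tcp_rot: [0.762, 0.647, -0.001, -0.001]
contact_force: [0.1, -0.4, 0.5]
opening: 0.994
finger_force: 0.0
```

Run:
```python
from h import *
import pickle
w=cam('wrist','w1.png'); pickle.dump(w,open('w1.pkl','wb'))
print(ray(w,256,192)); togo((.487,.03,.22),80.6)
for X in((.495,.074,.089),(.499,.098,.075),(.55,-.032,.004)): print(proj(w,X))
```

```text
(array([0.4996, 0.1076, 0.3463]), array([-0.0533, -0.2882, -0.9562]))
t 2.075 at [0.4869 0.0291 0.2198] turn [-0.001   0.0003 -0.0007] shift(tool) [ 0.0009 -0.0001 -0.0002] shift(final axes) [ 0.0009 -0.0001 -0.0002] F [0.0581 0.2341 0.4385] open 0.08491472278973462
[258.5371 146.979 ]
[258.6063 120.0025]
[310.5197 209.3376]
```

View pics/w1.png

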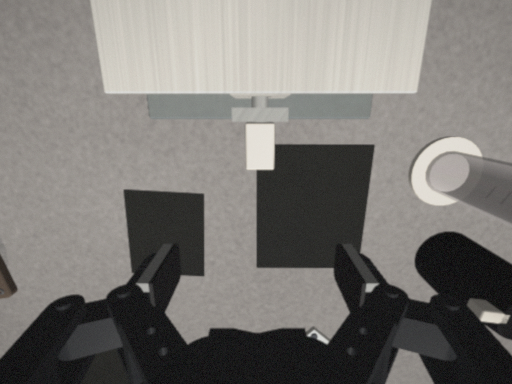

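The wrist view shows the pin head at columns 246-275, rows 124-169, with the lug behind it. The middle mat spans (257,144) to (365,267), and the pin is aligned with the image's vertical.

Run:
```python
from h import *
import pickle
w=pickle.load(open('w1.pkl','rb')); im=w['image']; hsv=cv2.cvtColor(im,cv2.COLOR_RGB2HSV)
m=np.zeros(im.shape[:2],np.uint8); m[122:180,238:285]=(im[122:180,238:285].min(2)>190)
c=max(cv2.findContours(m,0,2)[0],key=cv2.contourArea); print(cv2.boundingRect(c),cv2.minAreaRect(c))
P=np.array([onz(w,u+.0,v,.089)[:2] for u,v in c[:,0]],np.float32)*1000
r=cv2.minAreaRect(P); print('head',r)
m=(im.max(2)<50).astype(np.uint8); m[:, :230]=0; m[275:]=0; m[:,385:]=0
c=max(cv2.findContours(m,0,2)[0],key=cv2.contourArea)
P=np.array([onz(w,u,v,.004)[:2] for u,v in c[:,0]],np.float32)*1000; print('mat',cv2.minAreaRect(P))
# lug front / plate edges
for a,b,z in(((105,94),(418,94),.12),((149,119),(371,119),.01)):
    A,B=onz(w,*a,z),onz(w,*b,z); print(A,B,np.degrees(np.arctan2(*(B-A)[:2])),np.linalg.norm(B-A))
```

```text
(246, 124, 28, 46) ((259.5, 146.5), (45.0, 27.0), 90.0)
head ((496.1077880859375, 73.87041473388672), (42.7655143737793, 25.410295486450195), 81.65966796875)
mat ((565.7366333007812, -42.26660919189453), (189.24928283691406, 180.5646514892578), 80.713623046875)
[0.382  0.1389 0.12  ] [0.6268 0.0988 0.12  ] 99.31272885470399 0.24808256675475837
[0.368  0.1183 0.01  ] [0.6331 0.0749 0.01  ] 99.3001804814935 0.26861817445917885
```

Run:
```python
from h import *
togo((.4955,.070,.083),80.7)
```

```text
t 2.075 at [0.4869 0.0291 0.2198] turn [-0.001   0.0003 -0.0025] shift(tool) [0.0418 0.0019 0.1368] shift(final axes) [0.0417 0.0018 0.1368] F [0.0581 0.2341 0.4385] open 0.08491472278973462
```

Emit:
drive_tool(
  moves=[
    [[0,0,-0.0025],[0.0415,0.002,0],0.085],
    [[0,0,0],[0,0,0.05],0.085],
    [[0,0,0],[0,0,0.05],0.085],
    [[0,0,0],[0,0,0.037],0.085],
    [[0,0,0],[0,0,0],0.05],
  ],
)

```text
time: 2.7
eef_pos: [0.4941, 0.0674, 0.0803]
tcp_rot: [0.764, 0.646, -0.003, -0.003]
contact_force: [-0.0, -0.3, 0.9]
opening: 0.813
finger_force: 0.0
```

Run:
```python
from h import *
w=cam('wrist','w2.png')
togo((.4955,.070,.083),80.7)
```

```text
t 2.75 at [0.4961 0.0675 0.0828] turn [-0.0024  0.0004 -0.0047] shift(tool) [ 0.0024 -0.001  -0.0002] shift(final axes) [ 0.0024 -0.001  -0.0002] F [ 0.9331 -0.4005  0.4464] open 0.061938465888001296
```

View pics/w2.png

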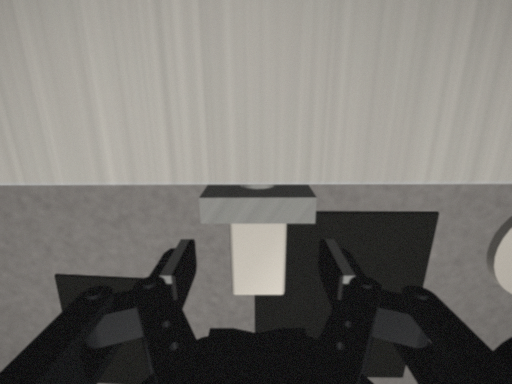

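The head (columns 232-287) sits centred between the open fingers (190-325), so I'll close on it.

Emit:
drive_tool(
  moves=[
    [[0,0,0],[0,0,0],0.03],
    [[0,0,0],[0,0,0],0.015],
    [[0,0,0],[0,0,0],0.015],
    [[0,0,0],[0,0,0],0.015],
    [[0,0,0],[0,0,0],0.015],
  ],
  grip_force=100,
)

```text
time: 3.38
eef_pos: [0.496, 0.0684, 0.0856]
tcp_rot: [0.763, 0.647, -0.001, -0.0]
contact_force: [-6.5, 0.2, 7.6]
opening: 0.307
finger_force: 97.6
```

Emit:
drive_tool(
  moves=[
    [[0,0,0],[-0.004,0,0],0.015],
    [[0,0,0],[-0.008,0,0],0.015],
    [[0,0,0],[-0.01,0,0],0.015],
    [[0,0,0],[-0.012,0,0],0.015],
    [[0,0,0],[-0.012,0,0],0.015],
  ],
)

```text
time: 4.0
eef_pos: [0.4891, 0.0227, 0.0841]
tcp_rot: [0.763, 0.646, 0.001, 0.0]
contact_force: [-1.9, 3.0, 3.9]
opening: 0.299
finger_force: 98.1
```

Emit:
drive_tool(
  moves=[
    [[0,0,0],[-0.014,0,0],0.015],
    [[0,0,0],[-0.014,0,0],0.015],
    [[0,0,0],[-0.015,0,0],0.015],
    [[0,0,0],[-0.016,0,0],0.015],
    [[0,0,0],[-0.016,0,0],0.015],
  ],
)

```text
time: 4.62
eef_pos: [0.476, -0.0523, 0.0829]
tcp_rot: [0.763, 0.646, -0.0, 0.0]
contact_force: [-0.4, -0.8, -1.3]
opening: 0.303
finger_force: 98.2
```

Run:
```python
from h import *
w=cam('wrist','w3.png');d=cam('side');
a=cv2.resize(d['image'][150:280,140:310],(680,520)[::1],interpolation=cv2.INTER_CUBIC)
o=np.zeros((520,800,3),np.uint8); o[:384//2,:256]=cv2.resize(w['image'],(256,192)); o[:520,256:]=a[:,:544]
cv2.imwrite('pics/c3.png',o[:,:,::-1])
togo((.55,-.10,.09),80.7)
im=w['image'];m=(im.max(2)<50).astype(np.uint8)
```

```text
t 4.725 at [ 0.4762 -0.0526  0.0831] turn [-0.0001  0.0007 -0.0054] shift(tool) [-0.0344  0.0807 -0.0069] shift(final axes) [-0.0348  0.0805 -0.0069] F [-0.318   0.2883 -2.171 ] open 0.025952091868684142
```

View pics/c3.png

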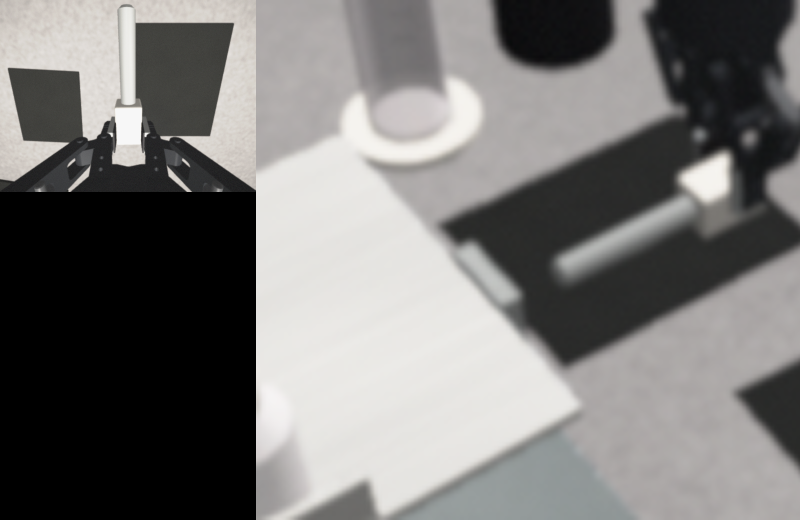

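The pin is fully clear of the lug and held level. Next I carry it over the middle mat.

Run:
```python
from h import *
togo((.542,-.081,.029),80.7)
```

```text
t 4.725 at [ 0.4762 -0.0526  0.0831] turn [-0.0001  0.0007 -0.0054] shift(tool) [-0.017   0.0696  0.0541] shift(final axes) [-0.0174  0.0695  0.0541] F [-0.318   0.2883 -2.171 ] open 0.025952091868684142
```

Emit:
drive_tool(
  moves=[
    [[0,0,-0.005],[-0.006,0.025,0],0.015],
    [[0,0,0],[-0.006,0.025,0],0.015],
    [[0,0,0],[-0.005,0.02,0.014],0.015],
    [[0,0,0],[0,0,0.02],0.015],
    [[0,0,0],[0,0,0.014],0.015],
  ],
)

```text
time: 5.35
eef_pos: [0.5424, -0.0787, 0.034]
tcp_rot: [0.761, 0.648, -0.0, -0.001]
contact_force: [0.2, -1.5, -1.4]
opening: 0.304
finger_force: 98.4
```

Emit:
drive_tool(
  moves=[
    [[0,0,0],[0,0,0.005],0.015],
    [[0,0,0],[0,0,0.002],0.015],
    [[0,0,0],[0,0,0],0.015],
  ],
)

```text
time: 5.72
eef_pos: [0.5427, -0.0786, 0.0304]
tcp_rot: [0.761, 0.648, -0.001, -0.001]
contact_force: [-5.3, 1.8, 10.3]
opening: 0.304
finger_force: 99.9
```

Emit:
drive_tool(
  moves=[
    [[0,0,0],[0,0,0],0.04],
    [[0,0,0],[0,0,0],0.06],
    [[0,0,0],[0,0,0],0.08],
    [[0,0,0],[0,0,-0.02],0.085],
    [[0,0,0],[0,0,-0.04],0.085],
  ],
)

```text
time: 6.35
eef_pos: [0.5411, -0.0784, 0.0868]
tcp_rot: [0.762, 0.648, -0.001, -0.002]
contact_force: [1.4, -0.5, 0.0]
opening: 0.995
finger_force: 0.0
```

Emit:
drive_tool(
  moves=[
    [[0,0,0],[0,0,-0.04],0.085],
    [[0,0,0],[0.03,0,-0.02],0.085],
    [[0,0,0],[0,0,0],0.085],
  ],
)

```text
time: 6.72
eef_pos: [0.549, -0.0486, 0.1505]
tcp_rot: [0.761, 0.649, 0.001, 0.002]
contact_force: [-1.1, -0.2, -0.2]
opening: 0.994
finger_force: 0.0
```

Run:
```python
from h import *
import pickle
w=cam('wrist','w4.png');pickle.dump(w,open('w4.pkl','wb'))
togo((.55,-.03,.024),80.7)
```

```text
t 6.775 at [ 0.5479 -0.049   0.1488] turn [0.0015 0.0005 0.0034] shift(tool) [ 0.0192 -0.0012  0.1248] shift(final axes) [ 0.0191 -0.001   0.1248] F [ 0.418   0.12   -0.8776] open 0.08484634858400165
```

View pics/w4.png

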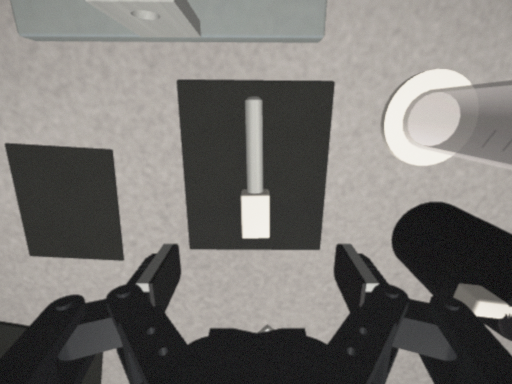

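The pin lies on the middle mat: tip at (254,98), head spanning (241-271, 190-239), released.

Run:
```python
from h import *
import pickle
w=pickle.load(open('w4.pkl','rb')); im=w['image']
m=np.zeros(im.shape[:2],np.uint8); R=(slice(85,246),slice(205,310)); m[R]=(im[R].min(2)>75)
cols=lambda r:np.flatnonzero(m[r])
for r in (105,125,150,175): print(r,cols(r)[[0,-1]])
r=np.flatnonzero(m.any(1)); print(r[[0,-1]], 'head inner row', [ (k,np.ptp(cols(k))) for k in range(184,196)])
for rr in (108,180): 
    c=cols(rr);print(onz(w,c.mean(),rr,.015))
h=np.median([cols(k).mean() for k in range(196,236)])
print('head in/out top',onz(w,h,191,.032),onz(w,h,239,.032),'tip',onz(w,254.5,98,.016))
```

```text
105 [245 262]
125 [245 262]
150 [246 262]
175 [247 263]
[ 96 238] head inner row [(184, np.int64(15)), (185, np.int64(16)), (186, np.int64(16)), (187, np.int64(16)), (188, np.int64(16)), (189, np.int64(23)), (190, np.int64(25)), (191, np.int64(26)), (192, np.int64(26)), (193, np.int64(27)), (194, np.int64(28)), (195, np.int64(29))]
[0.5592 0.0303 0.015 ]
[ 0.5496 -0.0384  0.015 ]
head in/out top [ 0.5491 -0.0448  0.032 ] [ 0.541  -0.0952  0.032 ] tip [0.5616 0.0388 0.016 ]
```

Run:
```python
from h import *
togo((.553,-.014,.024),81.5)
```

```text
t 6.775 at [ 0.5479 -0.049   0.1488] turn [ 0.0015  0.0005 -0.0106] shift(tool) [ 0.0355 -0.0007  0.1248] shift(final axes) [ 0.0354 -0.0002  0.1248] F [ 0.418   0.12   -0.8776] open 0.08484634858400165
```

Emit:
drive_tool(
  moves=[
    [[0,0,-0.0105],[0.0355,0,0],0.06],
    [[0,0,0],[0,0,0.045],0.05],
    [[0,0,0],[0,0,0.045],0.05],
    [[0,0,0],[0,0,0.03],0.05],
    [[0,0,0],[0,0,0.003],0.045],
  ],
  grip_force=60,
)

```text
time: 7.4
eef_pos: [0.5498, -0.0143, 0.0212]
tcp_rot: [0.758, 0.652, -0.003, -0.003]
contact_force: [-0.5, -0.8, 0.8]
opening: 0.524
finger_force: 0.0
```

Run:
```python
from h import *
togo((.553,-.014,.024),81.5)
```

```text
t 7.4 at [ 0.5498 -0.0143  0.0212] turn [-0.0088 -0.0003 -0.0022] shift(tool) [ 0.0008  0.0031 -0.0029] shift(final axes) [ 0.0007  0.0031 -0.0028] F [-0.5017 -0.8208  0.7852] open 0.04477600870535167
```

Emit:
drive_tool(
  moves=[
    [[0,0,0],[0,0,0],0.035],
    [[0,0,0],[0,0,0],0.025],
    [[0,0,0],[0,0,0],0.01],
    [[0,0,0],[0,0,0],0.008],
    [[0,0,0],[0,0,0],0.008],
  ],
  grip_force=80,
)

```text
time: 8.02
eef_pos: [0.5544, -0.0146, 0.0272]
tcp_rot: [0.758, 0.652, 0.001, 0.001]
contact_force: [-1.9, 0.3, 6.1]
opening: 0.15
finger_force: 78.3
```

Emit:
drive_tool(
  moves=[
    [[0,0,0],[0,0,-0.02],0.008],
    [[0,0.033,0],[0,0,-0.04],0.008],
    [[0,0.033,0],[0,0,-0.05],0.008],
    [[0,0,0],[0,0,-0.05],0.008],
    [[0,0,0],[0,0,0],0.008],
  ],
)

```text
time: 8.65
eef_pos: [0.5556, -0.02, 0.1919]
tcp_rot: [0.758, 0.652, 0.029, -0.017]
contact_force: [0.4, -0.9, -1.3]
opening: 0.148
finger_force: 78.3
```

Run:
```python
from h import *
import pickle
ws=[cam(n) for n in('wrist','side','scene')];pickle.dump([ws,ctrl.get_state()],open('w5.pkl','wb'))
o=np.zeros((600,800,3),np.uint8); o[:300,:400]=cv2.resize(ws[0]['image'],(400,300));o[:300,400:]=cv2.resize(ws[2]['image'],(400,300))
o[300:,:400]=cv2.resize(ws[1]['image'],(400,300))
s=ws[2]['image'][100:240,180:330]; o[300:,480:]=cv2.resize(s,(320,300))
cv2.imwrite('pics/c5.png',o[:,:,::-1])
u=np.array([.788,.616]);T=np.array([.483,-.3205])+.037*u
togo((T[0],T[1],.19),38,3.8); print(T)
```

```text
t 8.8 at [ 0.5516 -0.0189  0.1844] turn [-0.0516  0.0008  0.756 ] shift(tool) [-0.2806  0.0026 -0.0242] shift(final axes) [-0.202   0.1954 -0.019 ] F [-0.3992  0.6648 -1.2134] open 0.01265466139347033
[ 0.5122 -0.2977]
```

View pics/c5.png

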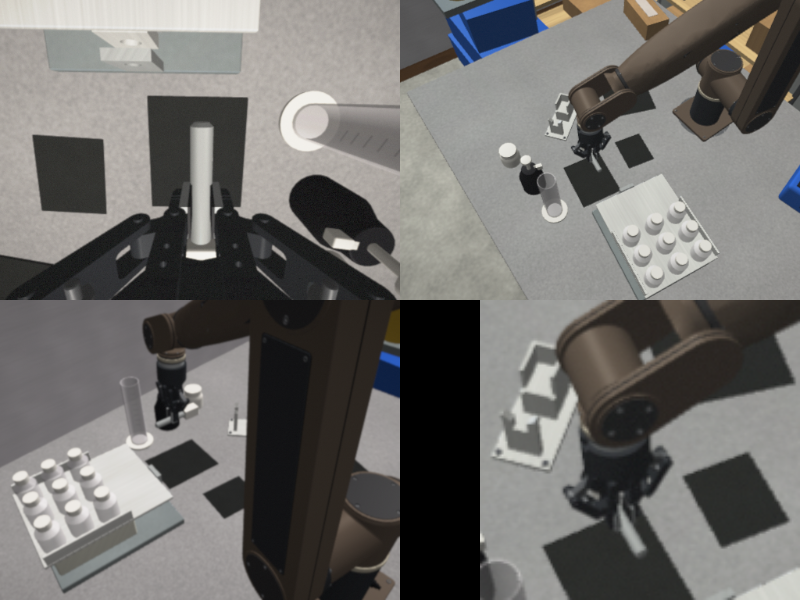

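The pin is held by the shank and its tip and head are both visible. The rest is partly seen past the arm at (560,115) in the scene panel.

Emit:
drive_tool(
  moves=[
    [[-0.01,0,0.15],[-0.055,0,-0.005],0.008],
    [[-0.01,0,0.15],[-0.055,0,-0.005],0.008],
    [[-0.01,0,0.15],[-0.055,0,-0.005],0.008],
    [[-0.01,0,0.15],[-0.055,0,-0.005],0.008],
    [[-0.01,0,0.15],[-0.055,0,-0.005],0.008],
  ],
)

```text
time: 9.43
eef_pos: [0.4331, -0.2626, 0.1897]
tcp_rot: [0.945, 0.326, 0.03, -0.012]
contact_force: [-0.2, 0.4, -0.8]
opening: 0.145
finger_force: 78.1
```

Run:
```python
from h import *
togo((.433,-.359,.2),38,3.8)
```

```text
t 9.425 at [ 0.4331 -0.2626  0.1897] turn [-0.0037  0.0008  0.0009] shift(tool) [-0.0587  0.0758 -0.0144] shift(final axes) [-0.0586  0.0759 -0.0142] F [-0.2092  0.4088 -0.7911] open 0.012414626968082421
```

Emit:
drive_tool(
  moves=[
    [[0,0,0],[-0.03,0.038,-0.007],0.008],
    [[0,0,0],[-0.029,0.038,-0.007],0.008],
    [[0,0,0],[0,0,0],0.008],
  ],
)

```text
time: 9.8
eef_pos: [0.4343, -0.361, 0.2004]
tcp_rot: [0.945, 0.327, 0.031, -0.012]
contact_force: [0.4, 1.1, -1.7]
opening: 0.148
finger_force: 78.5
```

Run:
```python
from h import *
import pickle
w=cam('wrist','w6.png');pickle.dump([w,ctrl.get_state()],open('w6.pkl','wb'))
cv2.imwrite('pics/w6.png',cv2.resize(w['image'][:,:,::-1],(800,600),interpolation=cv2.INTER_CUBIC))
togo((.433,-.359,.2),38,3.8)
```

```text
t 9.85 at [ 0.4343 -0.3591  0.1999] turn [-0.0042 -0.      0.0035] shift(tool) [-0.0009 -0.0008 -0.0002] shift(final axes) [-0.001  -0.0008 -0.0002] F [-0.692   0.2673 -1.8426] open 0.012690254160906496
```

View pics/w6.png

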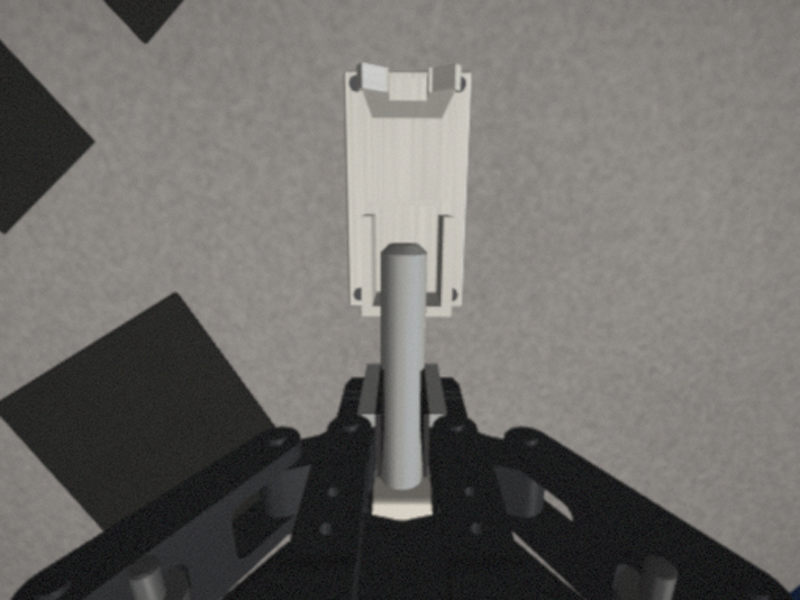

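The rest is fully in view: base corners (346,72), (471,73), (462,305) and (352,303). The pocket's rear wall top ends are at (362,316) and (451,317). The notch floor is centred at (408,100), and the pin tip is at (404,245).

Run:
```python
from h import *
import pickle
w,st=pickle.load(open('w6.pkl','rb')); k=1.5625
f=lambda u,v,z:onz(w,(u+.5)/k-.5,(v+.5)/k-.5,z)
b=[f(346,72,.008),f(471,73,.008),f(462,305,.008),f(352,303,.008)]; print('base',np.array(b))
far=(b[0]+b[1])/2;near=(b[2]+b[3])/2; d=far-near; L=np.hypot(*d[:2]);print('len',L,'wid',np.linalg.norm(b[1]-b[0]),np.linalg.norm(b[2]-b[3]),'yaw',np.degrees(np.arctan2(d[1],d[0])))
q=[f(362,316,.096),f(451,317,.096),f(362,215,.096),f(452,215,.096)];print('pocket',np.array(q))
bm=(q[0]+q[1])/2;fm=(q[2]+q[3])/2;print('len,wid',np.linalg.norm(fm-bm),np.linalg.norm(q[0]-q[1]),np.degrees(np.arctan2(*(fm-bm)[1::-1])))
n=f(408,100,.062);print('notch floor edge',n, 'yaw back->notch',np.degrees(np.arctan2(*(n-bm)[1::-1])),np.linalg.norm((n-bm)[:2]))
for y in (37.5,38,38.5):
    u=np.array([np.cos(np.radians(y)),np.sin(np.radians(y))])
    print(y,'seat',bm[:2]+.057*u,fm[:2]+0*u,n[:2]-.066*u)
# pin
T=st['eef_pos']; R=Rn.from_quat(st['tcp_rot'])
for nm,p in dict(tip=(404,245),sh=(402.5,480)).items():
    z=T[2]-.0117+.004; P=f(*p,z); print(nm,R.inv().apply(P-T))
print(R.as_matrix()[:,0],np.degrees(np.arctan2(*R.as_matrix()[1::-1,0])))
```

```text
base [[ 0.5339 -0.2323  0.008 ]
 [ 0.5876 -0.3017  0.008 ]
 [ 0.4553 -0.4051  0.008 ]
 [ 0.4023 -0.335   0.008 ]]
len 0.16744887086193688 wid 0.08779876970383885 0.08787544533460694 yaw 37.99110210289117
pocket [[ 0.4232 -0.3397  0.096 ]
 [ 0.455  -0.3811  0.096 ]
 [ 0.4696 -0.305   0.096 ]
 [ 0.5003 -0.3441  0.096 ]]
len,wid 0.0582111622227928 0.052181351273183164 38.065103107568916
notch floor edge [ 0.5371 -0.2845  0.062 ] yaw back->notch 37.784688418846 0.123953496860561
37.5 seat [ 0.4844 -0.3257] [ 0.485  -0.3245] [ 0.4847 -0.3247]
38 seat [ 0.484  -0.3253] [ 0.485  -0.3245] [ 0.4851 -0.3251]
38.5 seat [ 0.4837 -0.3249] [ 0.485  -0.3245] [ 0.4854 -0.3256]
tip [0.0538 0.0024 0.0113]
sh [-0.0361  0.0018  0.0053]
[0.7841 0.6171 0.0663] 38.203772208359005
```

Run:
```python
from h import *
togo((.5109,-.3018,.135),38,3.8)
```

```text
t 9.85 at [ 0.4343 -0.3591  0.1999] turn [-0.0042 -0.      0.0035] shift(tool) [0.0911 0.0027 0.0711] shift(final axes) [0.0911 0.0021 0.0711] F [-0.692   0.2673 -1.8426] open 0.012690254160906496
```

Emit:
drive_tool(
  moves=[
    [[-0.004,0,0.0035],[0.046,0.001,0],0.008],
    [[0,0,0],[0.045,0.001,0],0.008],
    [[0,0,0],[0,0,0.04],0.008],
    [[0,0,0],[0,0,0.031],0.008],
    [[0,0,0],[0,0,0],0.008],
  ],
)

```text
time: 10.48
eef_pos: [0.5093, -0.2976, 0.1324]
tcp_rot: [0.944, 0.327, 0.029, -0.014]
contact_force: [0.1, -0.8, -1.9]
opening: 0.154
finger_force: 78.5
```

Run:
```python
from h import *
import pickle
w=cam('wrist');pickle.dump([w,ctrl.get_state()],open('w7.pkl','wb'))
s=cam('side')
o=np.zeros((600,800,3),np.uint8);o[:,:500]=cv2.resize(w['image'][60:348,136:376],(500,600),interpolation=cv2.INTER_CUBIC)
o[:300,500:]=cv2.resize(s['image'][90:190,260:360],(300,300),interpolation=cv2.INTER_CUBIC)
cv2.imwrite('pics/w7.png',o[:,:,::-1])
togo((.5109,-.3018,.135),38,3.8)
```

```text
t 10.575 at [ 0.5115 -0.3005  0.137 ] turn [0.0024 0.0003 0.0033] shift(tool) [-0.0015  0.0006  0.0019] shift(final axes) [-0.0015  0.0006  0.0019] F [ 0.2677 -0.2508 -1.3853] open 0.012398274959819836
```

View pics/w7.png

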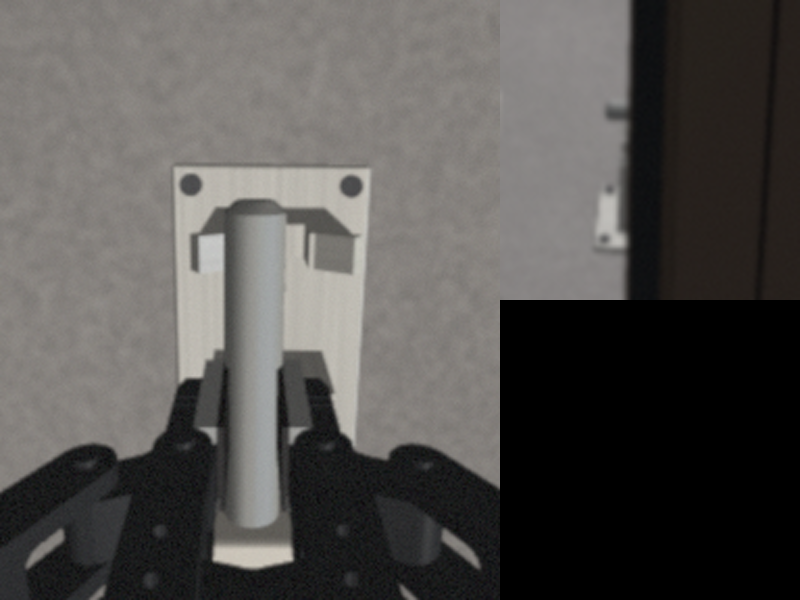

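Run:
```python
from h import *
import pickle
w,st=pickle.load(open('w7.pkl','rb')); k=500/240
f=lambda u,v,z:onz(w,(u+.5)/k-.5+136,(v+.5)/k-.5+60,z)
T=st['eef_pos'];c,n=np.cos(np.radians(38)),np.sin(np.radians(38)); R=np.array([[c,n,0],[n,-c,0],[0,0,-1]])
for nm,p in dict(pinL=(224,235,.126),pinR=(286,235,.126),pin0L=(229,480,.126),pin0R=(280,480,.126),lipL=(193,235,.09),lipR=(357,235,.09),lipL2=(192,272,.09),lipR2=(354,272,.09),bL=(174,166,.008),bR=(370,167,.008),bRn=(357,440,.008)).items(): print(nm,R.T@(f(*p)-T))
w6,_=pickle.load(open('w6.pkl','rb'))
g=lambda u,v,z:onz(w6,(u+.5)/1.5625-.5,(v+.5)/1.5625-.5,z)
print('w6 lips mid',(g(361,66,.09)+g(461,66,.09))/2, 'w', np.linalg.norm(g(361,66,.09)-g(461,66,.09)))
a=np.array([.4833,-.3234]); print(R[:2,:2].T@((g(361,66,.09)+g(461,66,.09))[:2]/2-a), 'seat now y', R[:2,:2].T@(a-T[:2]))
```

```text
pinL [ 0.0475 -0.0094  0.009 ]
pinR [0.0476 0.0061 0.009 ]
pin0L [-0.0218 -0.0085  0.009 ]
pin0R [-0.0217  0.0058  0.009 ]
lipL [ 0.0416 -0.0213  0.045 ]
lipR [0.0419 0.0304 0.045 ]
lipL2 [ 0.0296 -0.0219  0.045 ]
lipR2 [0.03  0.03  0.045]
bL [ 0.0596 -0.0386  0.127 ]
bR [0.0596 0.0497 0.127 ]
bRn [-0.0766  0.0507  0.127 ]
w6 lips mid [ 0.5459 -0.279   0.09  ] w 0.052292760236678386
[0.0767 0.0036] seat now y [-0.0364  0.0023]
```

The shank is left of the notch's middle, (255 against 274), but the arm was still settling when the picture was taken. I'll hold still and measure again.

Emit:
drive_tool(
  moves=[
    [[0,0,0],[0,0,0],0.008],
    [[0,0,0],[0,0,0],0.008],
    [[0,0,0],[0,0,0],0.008],
  ],
)

```text
time: 10.95
eef_pos: [0.5119, -0.3019, 0.1382]
tcp_rot: [0.945, 0.326, 0.032, -0.008]
contact_force: [-0.2, 0.3, -2.4]
opening: 0.151
finger_force: 78.5
```

Run:
```python
from h import *
import pickle
togo((.5109,-.3018,.135),38,3.8)
w=cam('wrist');st=ctrl.get_state();pickle.dump([w,st],open('w8.pkl','wb'))
togo((.5109,-.3018,.135),38,3.8)
g=cv2.cvtColor(w['image'],cv2.COLOR_RGB2GRAY).astype(int)
for r in (140,150,172,180,200): 
    d=np.diff(cv2.GaussianBlur(g[r:r+3].mean(0).reshape(1,-1).astype(np.float32),(5,1),0)[0]); i=[(j,int(d[j])) for j in range(205,325) if abs(d[j])>5 and abs(d[j])==abs(d[max(0,j-3):j+4]).max()]; print(r,i)
```

```text
t 10.95 at [ 0.5119 -0.3019  0.1382] turn [ 0.0055 -0.0001  0.0023] shift(tool) [-0.0009 -0.0007  0.0032] shift(final axes) [-0.0009 -0.0007  0.0032] F [-0.1754  0.3429 -2.4294] open 0.01289195876113332
t 11.0 at [ 0.5118 -0.3018  0.1379] turn [ 0.005  -0.      0.0023] shift(tool) [-0.0009 -0.0006  0.0029] shift(final axes) [-0.0009 -0.0006  0.0029] F [ 0.5117 -0.4091 -1.9123] open 0.01267021982796234
140 [(212, 18), (305, -16)]
150 [(216, -25), (224, 25), (291, -25), (300, 29)]
172 [(213, 20), (223, 31), (242, -34), (249, 7), (274, 20), (295, 23), (303, -18)]
180 [(214, 19), (219, -28), (223, 31), (243, -33), (248, 8), (277, -18), (295, 21), (303, -19)]
200 [(214, 20), (243, -34), (249, 8), (272, 9), (302, -19)]
```

Settled, the pin edges are at 243-273 (middle 258). The base plate edges are at 213-303 (middle 258) and the bolt holes' middle is 258, so it is aligned laterally. I can descend.

Run:
```python
from h import *
togo((.5109,-.3018,.083),38,3.8)
```

```text
t 11.0 at [ 0.5118 -0.3018  0.1379] turn [ 0.005  -0.      0.0023] shift(tool) [-0.0044 -0.0008  0.0548] shift(final axes) [-0.0044 -0.0006  0.0548] F [ 0.5117 -0.4091 -1.9123] open 0.01267021982796234
```

Emit:
drive_tool(
  moves=[
    [[0.004,0,0.002],[-0.002,0,0.015],0.008],
    [[0,0,0],[-0.001,0,0.015],0.008],
    [[0,0,0],[-0.001,0,0.012],0.008],
    [[0,0,0],[0,0,0.006],0.008],
    [[0,0,0],[0,0,0],0.008],
  ],
)

```text
time: 11.62
eef_pos: [0.5107, -0.3017, 0.0882]
tcp_rot: [0.945, 0.326, 0.031, -0.012]
contact_force: [-0.6, -0.6, -1.0]
opening: 0.152
finger_force: 78.5
```

Run:
```python
from h import *
togo((.5109,-.3018,.083),38,3.8)
w=cam('wrist'); togo((.5109,-.3018,.083),38,3.8)
o=np.zeros((600,500,3),np.uint8);o[:,:500]=cv2.resize(w['image'][60:348,136:376],(500,600),interpolation=cv2.INTER_CUBIC)
cv2.imwrite('pics/w9.png',o[:,:,::-1])
```

```text
t 11.625 at [ 0.5107 -0.3017  0.0882] turn [-0.0017  0.0005  0.0004] shift(tool) [-0.0003  0.0002  0.0052] shift(final axes) [-0.0003  0.0002  0.0052] F [-0.5736 -0.5757 -0.9776] open 0.012947291608477742
t 11.675 at [ 0.5111 -0.302   0.0889] turn [-0.0004  0.0002  0.0005] shift(tool) [-0.0004 -0.0003  0.0059] shift(final axes) [-0.0004 -0.0003  0.0059] F [-0.3927  0.7432 -1.3017] open 0.01274610569291078
```

View pics/w9.png

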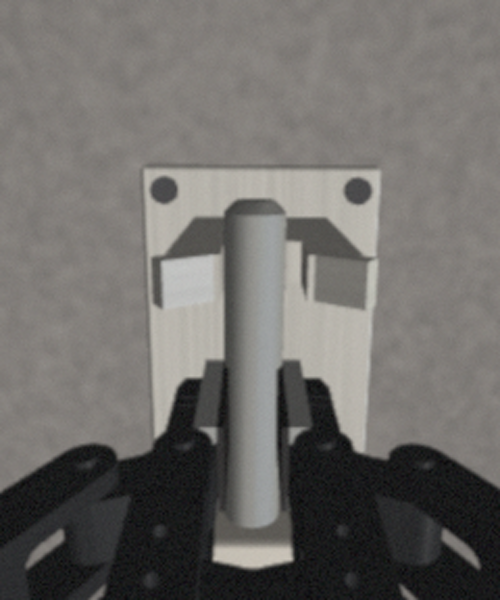

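The pin (224-285, middle 254.5) is just entering the notch, whose lips have their middle at about 262. That is about 1.5 mm off towards +y in tool axes, so I'll nudge it while lowering.

Emit:
drive_tool(
  moves=[
    [[0,0,0],[0,0.0015,0],0.008],
    [[0,0,0],[0,0,0.003],0.008],
    [[0,0,0],[0,0,0.002],0.008],
    [[0,0,0],[0,0,0],0.008],
  ],
)

```text
time: 12.18
eef_pos: [0.5121, -0.3029, 0.0839]
tcp_rot: [0.945, 0.326, 0.031, -0.011]
contact_force: [-0.3, -0.6, -0.7]
opening: 0.148
finger_force: 78.5
```

Emit:
drive_tool(
  moves=[
    [[0,0,0],[0,0,0.002],0.008],
    [[0,0,0],[0,0,0],0.008],
    [[0,0,0],[0,0,0],0.008],
  ],
)

```text
time: 12.55
eef_pos: [0.5123, -0.3029, 0.0821]
tcp_rot: [0.945, 0.326, 0.031, -0.011]
contact_force: [1.0, -0.1, -1.2]
opening: 0.147
finger_force: 78.5
```

Emit:
drive_tool(
  moves=[
    [[0,0,0],[0,0,0.0015],0.008],
    [[0,0,0],[0,0,0],0.008],
    [[0,0,0],[0,0,0.0015],0.008],
    [[0,0,0],[0,0,0],0.008],
  ],
)

```text
time: 13.05
eef_pos: [0.5126, -0.3031, 0.0817]
tcp_rot: [0.945, 0.326, 0.031, -0.011]
contact_force: [-5.9, 3.5, 11.8]
opening: 0.151
finger_force: 80.2
```

Contact came at exactly the seated height (12 N up), so I'll let go and lift straight out.

Emit:
drive_tool(
  moves=[
    [[0,0,0],[0,0,0],0.025],
    [[0,0,0],[0,0,0],0.04],
    [[0,0,0],[0,0,0],0.05],
    [[0,0,0],[0.001,0,-0.02],0.05],
    [[0,0,0],[0.002,0,-0.03],0.05],
  ],
)

```text
time: 13.68
eef_pos: [0.5119, -0.3027, 0.1296]
tcp_rot: [0.945, 0.326, 0.031, -0.012]
contact_force: [-0.6, 0.4, -0.1]
opening: 0.586
finger_force: 0.0
```

Emit:
drive_tool(
  moves=[
    [[0,0,0],[0,0,-0.05],0.05],
    [[0,0,0],[-0.05,0,-0.03],0.05],
    [[0,0,0],[-0.05,0,0],0.05],
    [[0,0,0],[0,0,0],0.05],
    [[0,0,0],[0,0,0],0.05],
  ],
)

```text
time: 14.3
eef_pos: [0.4297, -0.3677, 0.2032]
tcp_rot: [0.945, 0.325, 0.032, -0.01]
contact_force: [0.4, 0.7, 0.4]
opening: 0.587
finger_force: 0.0
```

Run:
```python
from h import *
w=cam('wrist'); st=ctrl.get_state(); print(st['eef_pos'],st['contact_force'],st['time'])
cv2.imwrite('pics/w10.png',cv2.resize(w['image'][0:240,150:370],(550,600),interpolation=cv2.INTER_CUBIC)[:,:,::-1])
```

```text
[ 0.4301 -0.3673  0.2029] [-0.4491  0.113   0.187 ] 14.35
```

View pics/w10.png

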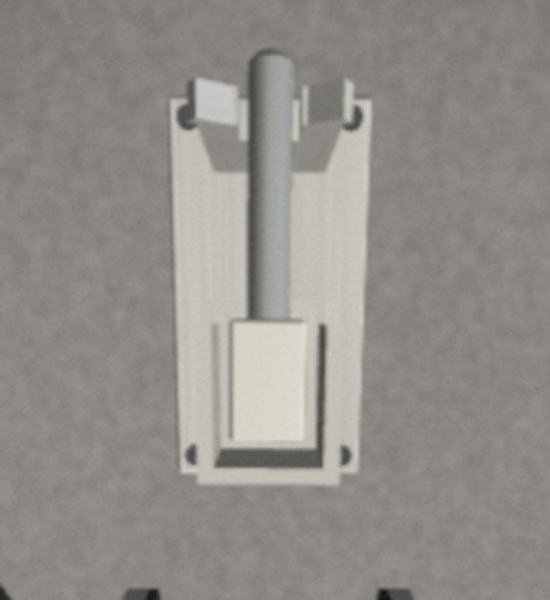

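The pin lies in the rest: head (232-306, 320-442) inside the pocket walls, shank in the notch at (271,110), gripper clear.

```bash
python3 -c "
from plant import ctrl
print(ctrl.sign_off())"
```

```text
the job is handed in; nothing more can be done
None
```

I pulled the lock pin out, laid it on the middle-sized mat and released it, then re-gripped it by the shank and parked it in the rest; the job was handed in at about 14.4 s with the gripper clear, and the last picture showed the head in the pocket and the shank in the notch.

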